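Fit the U-bolt clamp over an e-bike frame tube

TASK

Take the orange-headed U-bolt clamp from the black rack, straddle it over the blue frame tube in the jig and feed both legs through the two holes of the sliding plate below, feeling gently along the tube for the holes. Then press it fully home, until the bow sits down on the tube, and let go. Never load the jig with more than about 40 newtons, leave the grey-headed clamp in the rack and do not disturb the other things.

Things in the scene. Friction and masses are not known exactly. Their poses are not given: they have to be found in the camera images.
- clamp: Orange-headed U-bolt clamp, about 0.15 kg: 8 mm steel rod bent to a U, two straight legs 48 mm apart (centres), with round tips, pointing down. Origin midway between the leg tips, at tip level; z up, legs at y = +24 and -24 mm, x the thin direction (along the tube once fitted). Starts standing in the rack, tips 10 mm above the table, 30 mm deep in roomy 11.5 mm pockets.
- clamp_head (a point): Centre of the clamp's orange block head, 82 mm above the leg tips; axes as the clamp's. The head is 18 mm (x) by 44 mm (y), from 66 to 98 mm above the tips; pinch it from above on its two 44 mm wide faces (18 mm apart).
- clamp_bow (a point): Underside of the clamp's half-round bow, 64 mm above the leg tips: the spot that must come to rest on top of the tube. Room between the legs: 40 mm. The clamp fits either way round.
- spare: Same clamp with a grey head, standing in the other place of the rack; leave it there.
- rack: Black plastic rack fixed to the table, 60 mm (x; 84 mm with its low feet) by 180 mm (y) by 40 mm high, clamp places at y = +45 and -45 mm. Origin at the centre of its underside. Which clamp stands in which place varies.
- stand: The jig, rigid and fixed to the table. Origin at the centre of its underside, x along the blue tube, z up. Base 210 x 120 x 10 mm. Tube 36 mm in diameter, 220 mm long, axis 68 mm above the table, held by two black end blocks (from 75 to 101 mm either side of the middle, 66 mm high). Plate and lock bar lie below the tube.
- tube_top (a point): Point on top of the blue tube at mid length, 86 mm above the table; x along the tube, z up. With the clamp's bow resting on the tube the leg tips are 22 mm above the table.
- plate_mid (a point): Middle of the plate's travel, at its top face 44 mm above the table (underside 34 mm); axes as the jig. Aluminium plate 70 x 96 x 10 mm with two chamfered 10.5 mm holes at y = +24 and -24 mm, one each side of the tube. The plate (so both holes) stands anywhere from x = -14 to +14 mm of this point: not measured, to be seen or felt. It slides in x only, against 12 N.
- bar_mid (a point): Fixed point at the start height of the red lock bar's top, 30 mm above the table, under the plate. Once through the plate the legs meet the bar and must push it down the last 8 mm against a steady friction of about 10 N; it stays where pushed. The bar travels along with the plate.
- cell_a: white battery cell standing on end, 18 mm diameter, 64 mm tall; bystander, leave alone. Origin at the centre of its underside.
- cell_b: bare steel battery cell standing on end, 18 mm diameter, 64 mm tall; bystander, leave alone. Origin at the centre of its underside.
- cell_c: white battery cell standing on end, 18 mm diameter, 64 mm tall; bystander, leave alone. Origin at the centre of its underside.
- tape: yellow tape roll lying flat, 96 mm outside diameter, 24 mm high; bystander, leave alone. Origin at the centre of its underside.
- driver: screwdriver lying flat; bystander, leave alone. Origin on its long axis.
- glue: white glue bottle with red cap, 44 mm diameter, 120 mm tall; bystander, leave alone. Origin at the centre of its underside.
- nutbowl: small steel bowl, 80 mm across, 30 mm high; bystander, leave alone. Origin at the centre of its underside.

How it is judged:
By the outcome, as a careful person would: the job done as asked, in the order asked, and still so for the second after the job is handed in, with the robot touching nothing.
It also fails if it takes over 61 s, if anything falls off the work surface, if the arm or the gripper's body presses on something with over 40 N, if the wrist force passes 120 N, or if a joint passes its speed limit or range.

ROBOT

A 6-joint arm with a two-finger parallel gripper is mounted at the origin on the work surface. World frame = base frame: x ahead of the robot, y to its left, z up, the work surface at z = 0. Lengths are in mm, angles in rad, forces in N, time in s.
With the tool pointing down it reaches from about 400 to 925 mm from the base axis. Payload 12.5 kg.
Tool frame: the origin (TCP) lies midway between the tips of the shut fingers; the grasp point (between the pads) lies 19 mm behind it; z points along the fingers, y is the line along which they close (so a half turn about z gives the same grasp; the last joint's range is limited). The gripper opens to 95 mm and grips with 3 to 60 N. Pads are 20 mm wide; open, the fingers measure 119 mm over their backs; the gripper's body (75 mm by 180 mm) begins 59 mm behind the grasp point.
Start: joints at [1.135, 0.491, 1.559, -0, 1.092, -0.106], TCP at [202.392, 591.341, 214.661] pointing down, gripper open.
Joint ranges: [-3.1, 3.1], [-0.84, 2.19], [0.05, 2.79], [-1.13, 4.28], [0.06, 2.93], [-2.69, 2.69]. Speed limits (rad/s): [2.22, 2.22, 2.79, 3.14, 3.14, 3.14].

INTERFACE

Orientations are given as [roll, pitch, yaw] about the fixed x, y, z axes, in that order (R = Rz(yaw) Ry(pitch) Rx(roll)).
In Python, from cell import state, read_camera, camera_info, env gives the robot as it stands.
- The arm moves only by the tool move_arm, never from a script. Its argument "commands" is a list of rows, each a list of 3 entries, a list of its own where there are three numbers: the shift along the world's x, y, z in cm, then the turn, a rotation vector about the world's x, y, z in degrees, then the opening, from 0 (shut) to 1 (fully open). A call has 1 to 10 rows; each row shifts and turns the commanded pose from where the row before left it; what a row does not reach is not made up. A row lasts 1/10 s, in which the tool goes at most 50 mm and 8.59 degrees, less where a joint would pass 70% of its speed; a pose out of reach is approached as far as the arm can. A call with a gripper value outside its range is refused whole. The fingers move at their own pace and stop on an object; the grip force is fixed at half the most. Time passes only in rows, so rows that do not move let the fingers close. It gives the time, the measured TCP pose, the force, the opening and the grip force at its end, in the units of the state.
- state(): the state, without advancing time (a new reading comes with each control period).
- read_camera(name): name is "scene" or "top"; returns the picture (384x512x3 uint8, blue, green, red); there is no depth.
- camera_info(name): a dict with "K" (3x3 intrinsics, pixels), "cam_to_world" (4x4, takes a point from camera to world coordinates). Camera axes: x right, y down, z forward; pixel columns grow to the right and rows downward; lengths in mm; the calibration is good to about 2 mm. A picture is of the moment at which its call begins. camera_info takes no time and is no camera call.
- env.job_done(): hands the job in; it is judged then, once.
The state is a dict: "t": time; "joints": joint angles; "qvel": joint speeds; "tau": joint torques, N m; "eef_pos": TCP position; "tcp_rot": TCP orientation; "ft_force": force on the tool from outside, world axes, zero at the start; "moment": the same for the moment, N m; "opening": opening from 0.0 (shut) to 1.0 (fully open); "grip_force": force on a finger pad.
Only numpy, scipy, OpenCV 4.12 (cv2) and the standard library are available. Lean on these libraries where they do the work, as an engineer would, in place of code of your own. Each camera call takes 0.05 s, during which the arm holds its last target. There are 200 camera calls.

## Working session

There is one attempt and no reset: what is moved stays moved. The work goes in short steps, Python scripts to look and compute and a tool call to move; the robot and the scene stay as the last step left them, time stands still between calls to the robot, and variables do not carry over. Pictures are saved under pics/ and viewed, at most 10 in all, crops included, and the job is handed in when it is done.

Besides the shell and the picture viewer there is one more tool, called after "Request:" as name(argument=value, ...), one argument or row to a line, values as JSON. move_arm: Moves the arm, as the interface text tells. Its arguments: {"type":"object","properties":{"commands":{"type":"array"}},"required":["commands"]}

```bash
mkdir -p pics; python3 - <<'E'
from cell import *
import cv2
for n in("scene","top"):
    i=camera_info(n);print(n,i["K"],i["cam_to_world"])
    cv2.imwrite(f"pics/{n}0.png",cv2.resize(read_camera(n),(800,600),interpolation=cv2.INTER_CUBIC))
print(state())
E
```

```text
scene [[458.89890083   0.         258.93263921]
 [  0.         458.89890083 188.14794783]
 [  0.           0.           1.        ]] [[-4.24967527e-01  5.65817732e-01 -7.06578301e-01  1.51895563e+03]
 [ 9.05035094e-01  2.80865142e-01 -3.19415482e-01  3.91155587e+02]
 [ 1.77222713e-02 -7.75219367e-01 -6.31443469e-01  8.90726823e+02]
 [ 0.00000000e+00  0.00000000e+00  0.00000000e+00  1.00000000e+00]]
top [[391.71235383   0.         256.51025392]
 [  0.         391.71235383 192.95392806]
 [  0.           0.           1.        ]] [[ 1.84383323e-02 -9.92590797e-01  1.20098033e-01  4.80998808e+02]
 [-9.99822457e-01 -1.78381328e-02  6.07080867e-03 -9.75910531e+00]
 [-3.88350415e-03 -1.20188647e-01 -9.92743475e-01  1.19028190e+03]
 [ 0.00000000e+00  0.00000000e+00  0.00000000e+00  1.00000000e+00]]
{'t': 0.1, 'joints': array([ 1.13538566e+00,  4.91489061e-01,  1.55943043e+00, -9.53148149e-06,
        1.09169557e+00, -1.05578034e-01]), 'qvel': array([-0.00067977, -0.00198907, -0.00104421,  0.00115391,  0.00044855,
       -0.00097294]), 'tau': array([ 3.13553901e-03, -6.13622403e+01, -2.58608276e+01,  6.94357767e-02,
        4.70448879e-02, -7.29862131e-05]), 'eef_pos': array([202.29601657, 591.10727518, 214.11209593]), 'tcp_rot': array([-3.14057504e+00, -9.93370098e-05,  2.81176437e+00]), 'ft_force': array([ 0.29225786,  0.29165867, -0.36240946]), 'moment': array([0.03518768, 0.05119685, 0.03676601]), 'grip_force': 0.0, 'opening': 0.9991454134309377}
```

View pics/scene0.png

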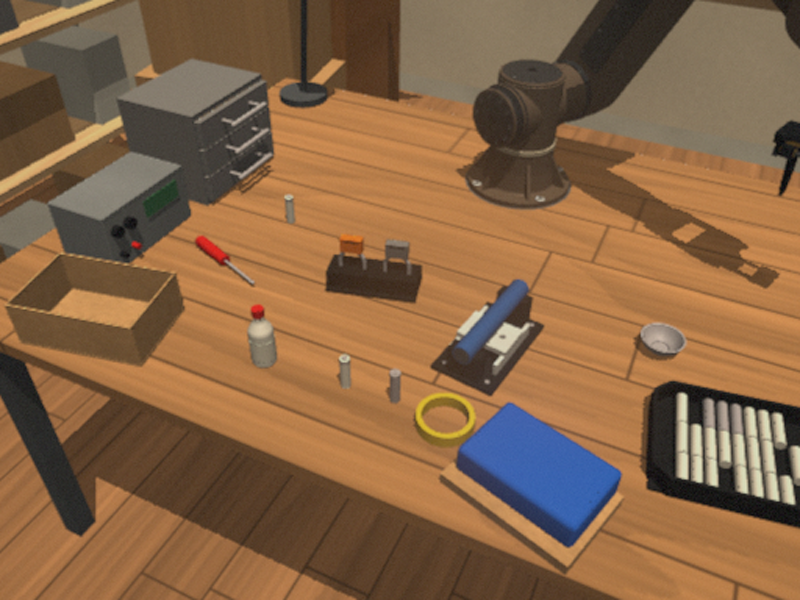

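View pics/top0.png

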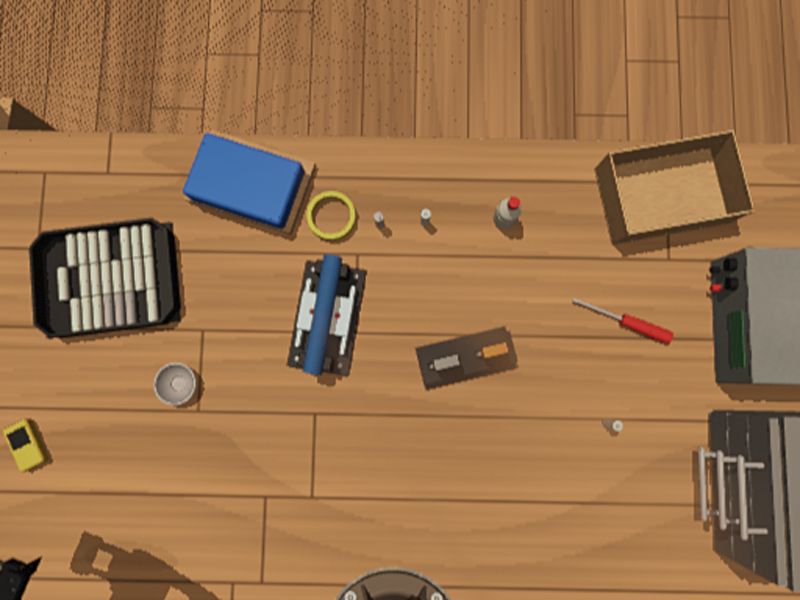

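The overview shows the orange head in the top view near (494,351), the grey head at (445,362), and the tube running from (331,257) to (315,372). The red bar can be seen through the holes near (311,314) and (338,315). I'll take an enlarged crop.

```bash
python3 - <<'E'
import cv2,numpy as np
from cell import *
a=read_camera("top");b=read_camera("scene")
# top crop: cols 180-340, rows 155-255 x5 ; scene: cols 200-360 rows 140-255
c=cv2.resize(a[155:255,180:340],None,fx=5,fy=5,interpolation=cv2.INTER_CUBIC)
d=cv2.resize(b[145:255,200:360],None,fx=5,fy=5,interpolation=cv2.INTER_CUBIC)
cv2.imwrite("pics/c1.png",c);cv2.imwrite("pics/c2.png",d)
E
```

```text
(no output)
```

View pics/c1.png

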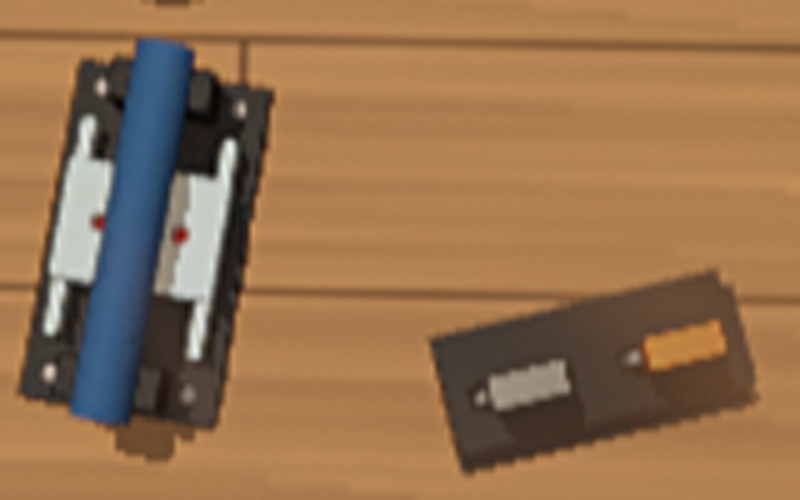

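View pics/c2.png

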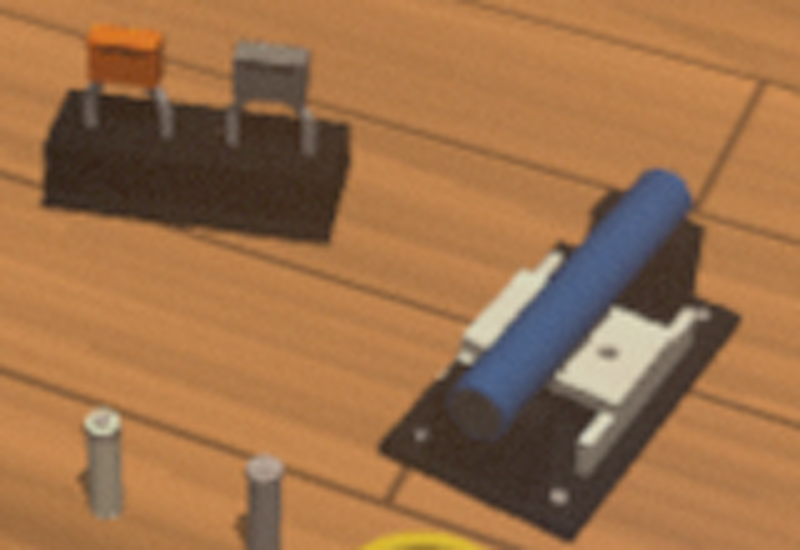

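The top crop shows:
- Tube axis from (163,42) to (101,418).
- Red spots in the holes at (99,222) and (180,236). The left one is partly hidden by the tube.
- Plate corners: right edge (232,178) to (190,298), left edge (72,158) to (50,278).
- Orange head centre at (685,346).
- Rack top corners at (430,340), (715,270), (757,398) and (467,472).

The scene crop shows the right hole at (608,352).

```bash
cat >h.py <<'E'
import numpy as np
from cell import *
def ray(cam,uv,z,off=(180,155)):
    i=camera_info(cam);T=i["cam_to_world"]
    u=(np.array(uv)+.5)/5-.5+np.array(off)
    d=T[:3,:3]@np.linalg.solve(i["K"],[u[0],u[1],1]);o=T[:3,3]
    return (o+d*(z-o[2])/d[2])[:2]
def proj(cam,p,off=(180,155)):
    i=camera_info(cam);T=i["cam_to_world"]
    q=i["K"]@(T[:3,:3].T@(np.array(p)-T[:3,3]));return ((q[:2]/q[2]-off)+.5)*5-.5
E
python3 - <<'E'
from h import *
np.set_printoptions(precision=1,suppress=True)
t=lambda p,z:ray("top",p,z)
s=lambda p,z:ray("scene",p,z,(200,145))
a,b=t((163,42),70),t((101,418),70)
d=a-b;print("tube",a,b,(a+b)/2,np.linalg.norm(d),np.degrees(np.arctan2(d[1],d[0])))
B=[t(p,10) for p in((82,60),(272,90),(216,426),(22,395))];print("base",np.array(B),np.mean(B,0))
B=np.array(B);e=(B[0]+B[1]-B[2]-B[3]);print(np.degrees(np.arctan2(e[1],e[0])))
print("holes",t((99,222),34),t((180,236),34),"scene R",s((608,352),42))
P=[t(p,44) for p in((72,158),(232,178),(190,298),(50,278))];print("plate",np.array(P))
H=[t(p,108) for p in((642,345),(720,322),(727,350),(650,370))];print("head",np.array(H),np.mean(H,0))
print("head scene top corners",[s(p,108) for p in((90,28),(162,36))], s((127,44),98))
R=[t(p,40) for p in((430,340),(715,270),(757,398),(467,472))];print("rack",np.array(R),np.mean(R,0))
e=R[0]+R[3]-R[1]-R[2];f=R[0]-R[1];print(np.degrees(np.arctan2(e[1],e[0])),np.degrees(np.arctan2(f[1],f[0])))
E
```

```text
tube [702.  127.6] [484.1 155.9] [593.  141.7] 219.70944680967477 -7.399810919983552
base [[701.7 184.2]
 [685.2  67.4]
 [480.8  95.7]
 [497.1 212.7]] [591.2 140. ]
-7.907240501244997
holes [599.8 166.5] [592.3 118.2] scene R [598.8 164.4]
plate [[636.5 182.4]
 [626.2  87.4]
 [554.9 110.1]
 [565.2 192.6]]
head [[ 529.4 -146.6]
 [ 542.9 -189.6]
 [ 527.5 -193.4]
 [ 515.8 -151. ]] [ 528.9 -170.1]
head scene top corners [array([ 535.1, -192.4]), array([ 523.3, -149.9])] [ 527.5 -171.7]
rack [[ 533.1  -31. ]
 [ 577.3 -198. ]
 [ 502.8 -222.3]
 [ 456.9  -53.7]] [ 517.5 -126.2]
105.0209176459284 104.81411396232342
```

Request:
move_arm(
  commands=[
    [[2,-4.4,0],[0,0,-5.6],1],
    [[2,-4.4,0],[0,0,-5.6],1],
    [[2,-4.4,0],[0,0,-5.6],1],
    [[2,-4.4,0],[0,0,-5.6],1],
    [[2,-4.4,0],[0,0,-5.6],1],
    [[2,-4.4,0],[0,0,-5.6],0.7],
    [[2,-4.4,0],[0,0,-5.6],0.7],
    [[2,-4.4,0],[0,0,-5.6],0.7],
    [[2,-4.4,0],[0,0,-5.6],0.7],
    [[2,-4.4,0],[0,0,-5.6],0.7],
  ],
)

```text
t: 1.2
eef_pos: [402.8, 149.5, 214.8]
tcp_rot: [3.141, 0.0, 1.83]
ft_force: [1.3, -0.0, -0.2]
opening: 0.707
grip_force: 0.0
```

Request:
move_arm(
  commands=[
    [[1.8,-4.4,0],[0,0,0],0.7],
    [[1.8,-4.4,0],[0,0,0],0.7],
    [[1.8,-4.4,0],[0,0,0],0.7],
    [[1.8,-4.4,0],[0,0,0],0.7],
    [[1.8,-4.4,0],[0,0,0],0.7],
    [[1.8,-4.4,0],[0,0,0],0.6],
    [[1.0,-3.0,-1],[0,0,0],0.6],
    [[0.8,-2.8,-2],[0,0,0],0.6],
    [[0,0,0],[0,0,0],0.6],
    [[0,0,0],[0,0,0],0.6],
  ],
)

```text
t: 2.2
eef_pos: [528.0, -170.8, 184.2]
tcp_rot: [-3.141, -0.001, 1.833]
ft_force: [-0.6, 0.3, 0.8]
opening: 0.599
grip_force: 0.0
```

```bash
python3 - <<'E'
import cv2,numpy as np
from cell import *
b=read_camera("scene");a=read_camera("top")
d=cv2.resize(b[90:210,190:290],None,fx=4,fy=5,interpolation=cv2.INTER_CUBIC)
c=cv2.resize(a[170:290,260:360],None,fx=4,fy=5,interpolation=cv2.INTER_CUBIC)
cv2.imwrite("pics/c3.png",np.hstack([d,c]))
E
```

```text
(no output)
```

View pics/c3.png

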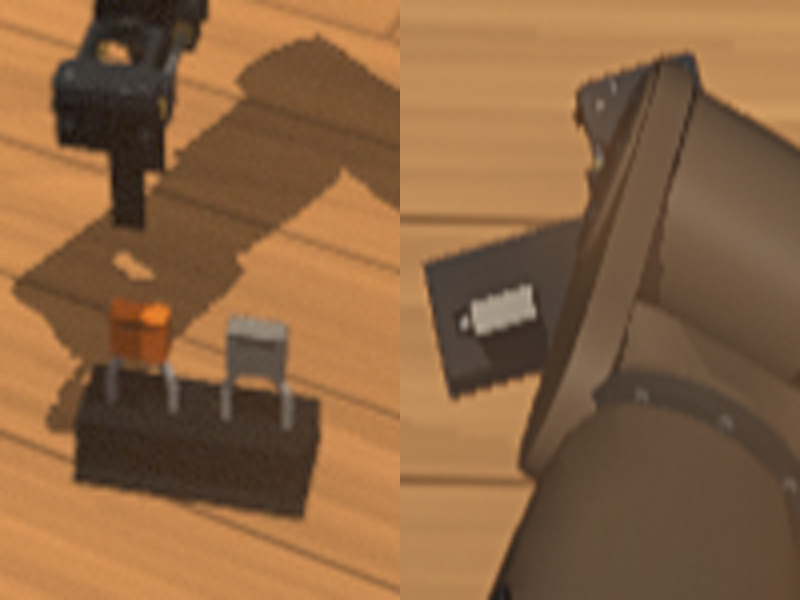

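The left picture shows the finger at (128,225), above the orange head at (140,330). That offset matches the expected perspective lean, so the gripper is aligned. I'll descend and grip.

Request:
move_arm(
  commands=[
    [[0,0,-4],[0,0,0],0.6],
    [[0,0,-3],[0,0,0],0.6],
    [[0,0,-2],[0,0,0],0.6],
    [[0,0,-1.1],[0,0,0],0.6],
    [[0,0,0],[0,0,0],0.6],
    [[0,0,0],[0,0,0],0.3],
    [[0,0,0],[0,0,0],0.1],
    [[0,0,0],[0,0,0],0],
    [[0,0,0],[0,0,0],0],
    [[0,0,0],[0,0,0],0],
  ],
)

```text
t: 3.3
eef_pos: [528.5, -170.7, 84.0]
tcp_rot: [3.141, 0.0, 1.834]
ft_force: [-0.4, -0.6, -0.0]
opening: 0.236
grip_force: 0.0
```

Request:
move_arm(
  commands=[
    [[0,0,0],[0,0,0],0],
    [[0,0,0],[0,0,0],0],
    [[0,0,0],[0,0,0],0],
  ],
)

```text
t: 3.6
eef_pos: [528.3, -170.7, 83.8]
tcp_rot: [3.142, 0.0, 1.834]
ft_force: [-0.9, 1.2, 3.9]
opening: 0.188
grip_force: 30.0
```

Request:
move_arm(
  commands=[
    [[0,0,1],[0,0,0],0],
    [[0,0,2],[0,0,0],0],
    [[0,0,3],[0,0,0],0],
    [[0,0,3],[0,0,0],0],
    [[0,0,3],[0,0,0],0],
    [[0.3,1.2,0],[0,0,0],0],
    [[0.6,3,0],[0,0,-2.7],0],
    [[0.8,4,0],[0,0,-4],0],
    [[0.8,4,0],[0,0,-4],0],
    [[0.8,4,0],[0,0,-4],0],
  ],
)

```text
t: 4.6
eef_pos: [561.1, -6.8, 203.1]
tcp_rot: [-3.141, -0.0, 1.575]
ft_force: [0.5, 0.4, -2.2]
opening: 0.188
grip_force: 30.0
```

Request:
move_arm(
  commands=[
    [[0.8,4,0],[0,0,-4],0],
    [[0.8,4,0],[0,0,-4],0],
    [[0.8,4,0],[0,0,0],0],
    [[0.6,2,0],[0,0,0],0],
    [[0.4,1,0],[0,0,0],0],
    [[0,0,-1],[0,0,0],0],
    [[0,0,0],[0,0,0],0],
    [[0,0,0],[0,0,0],0],
  ],
)

```text
t: 5.4
eef_pos: [595.0, 140.1, 193.1]
tcp_rot: [-3.14, 0.001, 1.437]
ft_force: [0.8, 0.0, -1.0]
opening: 0.186
grip_force: 30.0
```

```bash
python3 - <<'E'
import cv2,numpy as np
from cell import *
b=read_camera("scene");s=state();print(s["eef_pos"],s["tcp_rot"],s["ft_force"],s["grip_force"],s["opening"])
cv2.imwrite("pics/c4.png",cv2.resize(b[145:255,265:360],None,fx=5,fy=5,interpolation=cv2.INTER_CUBIC))
E
```

```text
[595.24573769 140.19594777 193.48839523] [-3.14113781e+00  2.55136884e-04  1.43682809e+00] [ 0.89476054 -0.71516889 -0.95386104] 29.974413514137268 0.1858389721618609
```

View pics/c4.png

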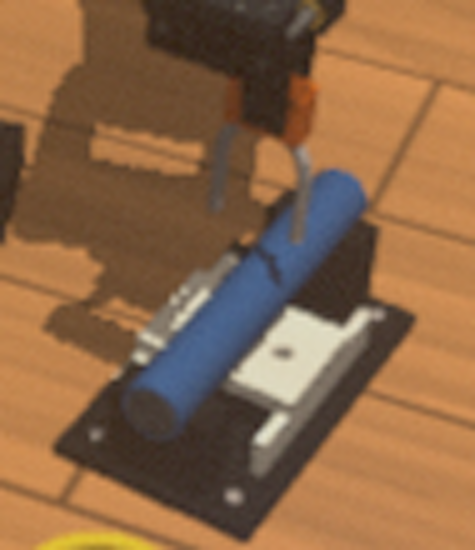

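The view shows the clamp held straight above the tube, with its leg tips at (218,208) and (299,240) and the visible plate hole at (285,352). I'll check the offset of the clamp in the hand.

```bash
python3 - <<'E'
from h import *
c=np.array([595.2,140.2]);n=np.array([.133,.991])
for s,uv in((-1,(218,208)),(1,(299,240))):
    p=c+s*24*n;print(s,"pred",proj("scene",[*p,120],(265,145)),"seen",uv,"pos@120",ray("scene",uv,121,(265,145)))
h=ray("scene",(285,352),42,(265,145))
print("hole",h, "mid",h-24*n, "tip pred at hole", proj("scene",[*(c+24*n),42],(265,145)))
E
```

```text
-1 pred [217.30507559 209.96477357] seen (218, 208) pos@120 [591.46776867 116.52057047]
1 pred [297.81790051 242.03087643] seen (299, 240) pos@120 [597.71154379 164.29415048]
hole [598.34323733 165.3907592 ] mid [595.15123733 141.6067592 ] tip pred at hole [282.53853914 351.2859263 ]
```

Request:
move_arm(
  commands=[
    [[0,0.1,-1],[0,0,0],0],
    [[0,0,-1.5],[0,0,0],0],
    [[0,0,-0.5],[0,0,0],0],
    [[0,0,-0.3],[0,0,0],0],
    [[0,0,-0.3],[0,0,0],0],
    [[0,0,-0.3],[0,0,0],0],
    [[0,0,-0.3],[0,0,0],0],
  ],
)

```text
t: 6.15
eef_pos: [595.5, 142.4, 151.7]
tcp_rot: [3.141, -0.0, 1.438]
ft_force: [0.4, -0.9, -1.6]
opening: 0.188
grip_force: 30.0
```

Request:
move_arm(
  commands=[
    [[0,-0.07,-0.2],[0,0,0],0],
    [[0,0,-0.5],[0,0,0],0],
    [[0,0,-0.5],[0,0,0],0],
    [[0,0,-0.5],[0,0,0],0],
    [[0,0,-0.5],[0,0,0],0],
    [[0,0,-0.3],[0,0,0],0],
    [[0,0,-0.2],[0,0,0],0],
  ],
)

```text
t: 6.85
eef_pos: [595.3, 141.6, 124.3]
tcp_rot: [-3.141, 0.0, 1.438]
ft_force: [-0.2, 0.2, -1.9]
opening: 0.182
grip_force: 30.0
```

```bash
python3 - <<'E'
import cv2,numpy as np
from cell import *
b=read_camera("scene");s=state();print(s["eef_pos"],s["tcp_rot"],s["ft_force"],s["moment"])
cv2.imwrite("pics/c5.png",cv2.resize(b[155:245,275:345],None,fx=6,fy=6,interpolation=cv2.INTER_CUBIC))
E
```

```text
[595.25542953 141.61899727 124.10893214] [-3.14111547e+00  1.60862568e-04  1.43821529e+00] [ 0.85526874 -0.24228076 -2.30101106] [-0.0648067   0.13068941 -0.02513296]
```

View pics/c5.png

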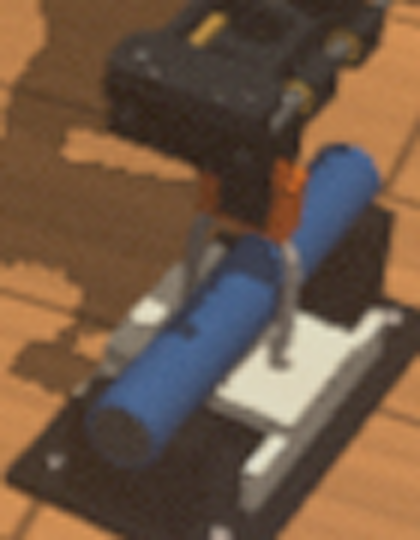

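The view shows the near leg tip at (283,360), right at the hole position (282,362). I'll go on down gently.

Request:
move_arm(
  commands=[
    [[0,0,-0.2],[0,0,0],0],
    [[0,0,-0.2],[0,0,0],0],
    [[0,0,-0.2],[0,0,0],0],
    [[0,0,-0.1],[0,0,0],0],
    [[0,0,-0.1],[0,0,0],0],
    [[0,0,0],[0,0,0],0],
  ],
)

```text
t: 7.5
eef_pos: [595.3, 141.6, 116.6]
tcp_rot: [-3.142, 0.0, 1.438]
ft_force: [0.2, -0.7, -2.1]
opening: 0.19
grip_force: 30.0
```

Request:
move_arm(
  commands=[
    [[0,0,-0.1],[0,0,0],0],
    [[0,0,-0.1],[0,0,0],0],
    [[0,0,0],[0,0,0],0],
  ],
)

```text
t: 7.8
eef_pos: [595.3, 141.6, 114.5]
tcp_rot: [-3.142, 0.0, 1.438]
ft_force: [-0.2, -0.1, -1.9]
opening: 0.188
grip_force: 30.0
```

Request:
move_arm(
  commands=[
    [[0,0,-0.1],[0,0,0],0],
    [[0,0,-0.1],[0,0,0],0],
    [[0,0,0],[0,0,0],0],
  ],
)

```text
t: 8.1
eef_pos: [595.4, 141.6, 112.5]
tcp_rot: [3.141, 0.0, 1.438]
ft_force: [-0.3, -1.1, -1.9]
opening: 0.184
grip_force: 30.0
```

Request:
move_arm(
  commands=[
    [[0,0,-0.1],[0,0,0],0],
    [[0,0,-0.1],[0,0,0],0],
    [[0,0,-0.1],[0,0,0],0],
    [[0,0,-0.1],[0,0,0],0],
    [[0,0,-0.1],[0,0,0],0],
    [[0,0,-0.1],[0,0,0],0],
    [[0,0,0],[0,0,0],0],
  ],
)

```text
t: 8.8
eef_pos: [595.4, 141.6, 106.5]
tcp_rot: [3.141, 0.0, 1.438]
ft_force: [1.2, 0.1, -2.0]
opening: 0.187
grip_force: 30.0
```

Request:
move_arm(
  commands=[
    [[0,0,-0.1],[0,0,0],0],
    [[0,0,-0.1],[0,0,0],0],
    [[0,0,-0.1],[0,0,0],0],
    [[0,0,-0.1],[0,0,0],0],
    [[0,0,0],[0,0,0],0],
  ],
)

```text
t: 9.3
eef_pos: [595.5, 141.7, 103.3]
tcp_rot: [3.141, -0.0, 1.438]
ft_force: [-1.2, -0.2, 5.6]
opening: 0.186
grip_force: 30.0
```

Request:
move_arm(
  commands=[
    [[0,0,-0.1],[0,0,0],0],
    [[0,0,-0.1],[0,0,0],0],
    [[0,0,-0.1],[0,0,0],0],
    [[0,0,-0.1],[0,0,0],0],
    [[0,0,-0.1],[0,0,0],0],
    [[0,0,0],[0,0,0],0],
  ],
)

```text
t: 9.9
eef_pos: [595.6, 141.7, 98.5]
tcp_rot: [3.141, -0.0, 1.438]
ft_force: [-0.8, -0.0, 7.3]
opening: 0.185
grip_force: 30.0
```

Request:
move_arm(
  commands=[
    [[0,0,-0.1],[0,0,0],0],
    [[0,0,-0.05],[0,0,0],0],
    [[0,0,0],[0,0,0],0],
  ],
)

```text
t: 10.2
eef_pos: [595.6, 141.7, 97.0]
tcp_rot: [3.141, -0.0, 1.438]
ft_force: [-1.4, -0.4, 7.4]
opening: 0.185
grip_force: 30.0
```

Request:
move_arm(
  commands=[
    [[0,0,-0.05],[0,0,0],0],
    [[0,0,-0.05],[0,0,0],0],
    [[0,0,0],[0,0,0],0],
  ],
)

```text
t: 10.5
eef_pos: [595.6, 141.7, 96.3]
tcp_rot: [3.14, -0.0, 1.438]
ft_force: [-2.1, -0.5, 10.6]
opening: 0.189
grip_force: 30.0
```

Request:
move_arm(
  commands=[
    [[0,0,-0.05],[0,0,0],0],
    [[0,0,0],[0,0,0],0],
  ],
)

```text
t: 10.7
eef_pos: [595.7, 141.7, 96.3]
tcp_rot: [3.14, -0.0, 1.438]
ft_force: [-4.0, 0.5, 14.2]
opening: 0.189
grip_force: 30.0
```

Request:
move_arm(
  commands=[
    [[0,0,-0.06],[0,0,0],0],
    [[0,0,0],[0,0,0],0],
    [[0,0,0],[0,0,0],0],
  ],
)

```text
t: 11.0
eef_pos: [595.7, 141.8, 96.1]
tcp_rot: [3.14, -0.0, 1.438]
ft_force: [-4.1, -0.6, 19.1]
opening: 0.188
grip_force: 30.0
```

Request:
move_arm(
  commands=[
    [[0,0,-0.05],[0,0,0],0],
    [[0,0,0],[0,0,0],0],
    [[0,0,0],[0,0,0],0],
  ],
)

```text
t: 11.3
eef_pos: [595.7, 141.7, 96.1]
tcp_rot: [3.139, -0.001, 1.438]
ft_force: [-5.9, -0.9, 23.7]
opening: 0.182
grip_force: 30.0
```

It is solidly seated: the force rose to 24 N with no further travel. I'll unload, open and retreat.

Request:
move_arm(
  commands=[
    [[0,0,0.1],[0,0,0],0],
    [[0,0,0],[0,0,0],0.4],
    [[0,0,0],[0,0,0],0.6],
    [[0,0,0],[0,0,0],0.6],
    [[0,0,0],[0,0,0],0.6],
    [[0,0,0],[0,0,0],0.6],
  ],
)

```text
t: 11.9
eef_pos: [595.3, 141.6, 94.3]
tcp_rot: [-3.141, 0.0, 1.438]
ft_force: [0.5, 0.1, -0.1]
opening: 0.549
grip_force: 0.0
```

Request:
move_arm(
  commands=[
    [[0,0,1],[0,0,0],0.6],
    [[0,0,2],[0,0,0],0.6],
    [[0,0,3],[0,0,0],0.6],
    [[0,0,4],[0,0,0],0.6],
    [[-2,0,3],[0,0,0],0.6],
    [[-4,0,0],[0,0,0],0.6],
    [[-4,0,0],[0,0,0],0.6],
    [[-4,0,0],[0,0,0],0.6],
    [[0,0,0],[0,0,0],0.6],
    [[0,0,0],[0,0,0],0.6],
  ],
)

```text
t: 12.9
eef_pos: [455.4, 141.8, 225.7]
tcp_rot: [3.14, -0.001, 1.439]
ft_force: [0.3, 0.2, -0.1]
opening: 0.603
grip_force: 0.0
```

```bash
python3 - <<'E'
import cv2,numpy as np
from h import *
b=read_camera("scene");s=state();print(s["t"],s["eef_pos"],s["ft_force"],s["grip_force"],s["opening"])
cv2.imwrite("pics/c6.png",cv2.resize(b[115:245,200:360],None,fx=4.6,fy=4.6,interpolation=cv2.INTER_CUBIC))
k=4.6/5
for z in(120,): print([proj("scene",[595.5+o*.133,141.6+o*.991,z],(200,115))*k for o in(-22,22)])
E
```

```text
12.95 [456.15425436 141.73530186 225.43007156] [-0.30650714 -0.58684546 -0.0505463 ] 0.0 0.6006549649346103
[array([504.04155392, 333.34250533]), array([572.00807166, 360.41377143])]
```

View pics/c6.png

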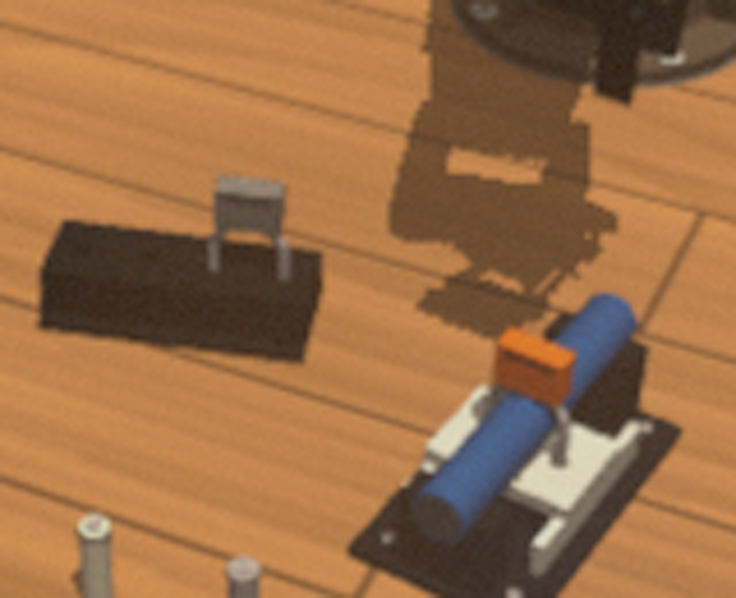

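The picture shows the orange head on the tube at (538,350), where a fully seated clamp should appear (538,347). The near leg goes through the plate at (560,460), and the grey clamp is still in the rack.

```bash
python3 -c "
from cell import env
print(env.job_done())"
```

```text
the job is handed in; nothing more can be done
None
```

The orange-headed clamp is through both plate holes and pressed down until it stopped on the tube (peak force reading about 24 N), then released; the grey one is still in the rack, and the job is handed in.

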